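Hang the spice caddy on the retracting hook

TASK

Hang the wooden spice caddy on the spring-loaded retracting hook: take the hook by its red knob, pull it down until its foot rests gently on the near jar lid, slide its toe through the hole in the panel, and ease it up slowly, without a snap, until it is back at the top and the caddy hangs still, clear of its tray. Handle only the knob, never the caddy itself; never press or pull hard on the caddy or tip it, and leave the other things where they stand.

Things in the scene. Friction and masses are not known exactly. Their poses are not given: they have to be found in the camera images.
- stand: Fixed steel stand: a level rail 400 mm long (16 mm thick, axis 190 mm above the worktop) on two posts 200 mm to either side. Origin on the worktop below the middle of the rail. Its y axis runs along the rail, its -x axis points to the robot's side, where the hook arm reaches out; z is up.
- trolley: Black trolley with a red spring drum, 58 mm wide along the rail. It slides along the rail (stand y, 140 mm each way from the middle) against about 1.2 N of friction and stays where it is left. It carries the sprung hook arm and the hook. Its origin lies on the worktop level below the rail, at the trolley's middle; axes as the stand's.
- knob (a point): Middle of the red upright grip knob on the end of the hook arm, 125 mm in front (stand -x) of the rail: a cylinder of 18 mm diameter, 42 mm tall. The point is 25 mm above the arm's upper face, 17 mm below the knob's top, 266 mm above the worktop when the hook is up. Take it here from above.
- collar (a point): Brass collar under the arm, 43 mm below the knob point. The hook (8 mm round steel) hangs from it: upright shank on the knob's axis, level foot along stand +y, upturned toe with its axis 30 mm from the shank's. Toe and foot are 16 mm tall together, gap shank to toe 22 mm. A screw sets the height, it is NOT measured: foot underside 36 to 60 mm below this point, constant in a run; feel for it.
- hook_arm (a joint): How far the hook arm is pulled down, m: 0 = fully up (sprung there), at most 0.085. The pull upward on the hand is about 7 N at 0 and grows by 70 N/m to about 13 N; it flies up fast if let go.
- tray: Fixed white parking tray under the hook's line, 78 x 126 x 14 mm, floor 5 mm thick; the caddy stands in it with 3 mm play each way. Origin under its centre. Its y axis runs roughly along the rail.
- caddy: Wooden spice caddy, 62 (x) by 110 (y) by 146 mm tall, about 0.36 kg (varies), two jars with brown lids fixed in it at y = -28 and +28 mm (41 mm diameter). Origin at the centre of its underside, z up, y about along the rail. A panel 8 mm thick stands upright across its middle (y = -4 to +4 mm) with a hole near its top. Hung, it ends 33 to 60 mm higher.
- hole (a point): Middle of the hole's floor in the caddy's panel, 110 mm above the caddy's underside. The hole is 36 mm wide (caddy x), 22 mm tall, right through the 8 mm panel (caddy y); the wood above it is 14 mm tall. The toe enters it in +y; the panel must end up between shank and toe, where the foot's upper side lifts the hole's upper edge.
- near_lid (a point): Middle of the flat lid (41 mm diameter) of the jar at the caddy's -y side, 28 mm before the panel's middle, 1 mm above the hole's floor. The lid of the other jar is level with it behind the panel. With the hook's foot resting on this lid the toe fits the hole with about 5 mm to spare above.
- salt_mill: Bystander: glass salt mill with black head, 43 x 43 x 170 mm, standing; origin at the centre of its underside.
- salt_shaker: Bystander: small glass shaker with a grey cap, 44 x 44 x 90 mm, standing; origin at the centre of its underside.
- tin: Bystander: food tin, 75 mm diameter, 58 mm tall; origin at the centre of its underside.
- apple: Bystander: red apple, 74 mm; origin at the centre of its underside.

How it is judged:
By the outcome, as a careful person would: the job done as asked, in the order asked, and still so for the second after the job is handed in, with the robot touching nothing.
It also fails if it takes over 48 s, if anything falls off the work surface, if the arm or the gripper's body presses on something with over 40 N, if the wrist force passes 120 N, or if a joint passes its speed limit or range.

ROBOT

A 6-joint arm with a two-finger parallel gripper is mounted at the origin on a cart in front of the work surface, level with it; the furniture and walls round the work are solid. World frame = base frame: x ahead of the robot, y to its left, z up, the work surface at z = 0. Lengths are in mm, angles in rad, forces in N, time in s.
With the tool pointing down it reaches from about 325 to 900 mm from the base axis. Payload 3.5 kg.
Tool frame: the origin (TCP) lies midway between the tips of the shut fingers; the grasp point (between the pads) lies 19 mm behind it; z points along the fingers, y is the line along which they close (so a half turn about z gives the same grasp; the last joint's range is limited). The gripper opens to 85 mm and grips with 20 to 120 N. Pads are 22 mm wide; open, the fingers measure 114 mm over their backs; the gripper's body (76 mm by 85 mm) begins 54 mm behind the grasp point. The pads swing forward as they close: fully open they stand 13 mm farther back than shut.
Start: joints at [1.007, 0.276, -0.026, 1.268, 0, 1.467], TCP at [277.921, 559.805, 199.213] pointing down, gripper open.
Joint ranges: [-3.12, 3.12], [-0.85, 1.88], [-1.08, 1.24], [-1.95, 2.15], [-1.57, 1.53], [-3.14, 3.14]. Speed limits (rad/s): [2.57, 2.57, 3.14, 3.14, 3.14, 3.14].

INTERFACE

Orientations are given as a rotation vector (axis times angle).
In Python, from workcell import robot, viewer, finish_job, silhouettes, place_of gives the robot as it stands.
- The arm moves only by the tool jog_arm, never from a script. Its argument "steps" is a list of rows, each a list of 5 numbers: the closure, from -1 (fully open) to 1 (shut), then the shift along the world's x, y, z in m, then the turn about the world's z in rad. In form: [[hand, tx, ty, tz, twist], ...]. A call has 1 to 10 rows; each row is the pose to reach, as a shift and turn from the pose commanded when the call began; what a row does not reach only later rows make up. A row lasts 1/8 s, in which the tool goes at most 62.5 mm and 10.7 degrees, less where a joint would pass 70% of its speed; a pose out of reach is approached as far as the arm can. A call with a gripper value outside its range is refused whole. The fingers move at their own pace and stop on an object; "grip_force" is the grip in N (left out, the last holds). Time passes only in rows, so rows that repeat a pose let the fingers close. It gives the time, the measured TCP pose, the force, the opening and the grip force at its end, in the units of the state.
- robot.get_state(): the state, without advancing time (a new reading comes with each control period).
- viewer.capture(name): name is "scene" or "side" or "wrist"; returns a dict with "img" (400x640x3 uint8, red, green, blue), "z_map" (400x640 float32, mm along the optical axis (not along the pixel's ray), 0 where there is no reading), "fov_y" (degrees; the focal length in pixels is half the picture's height over the tangent of half this angle, whatever the lens; pixels are square), "cx", "cy" (the principal point, pixels), "distortion" ([k1, k2, p1, p2, k3] as OpenCV has them; the pictures are not rectified), "R" (3x3) and "t" (3): a world point X has camera coordinates R X + t; the wrist camera has in their place "T_tool_cam" (4x4, takes a point from camera to tool coordinates, whose origin is the TCP and whose axes are the flange's). Camera axes: x right, y down, z forward; pixel columns grow to the right and rows downward; lengths in mm; the calibration is good to about 2 mm. A picture is of the moment at which its call begins: read the wrist's pose just before it.
- finish_job(): hands the job in; it is judged then, once.
Trained networks look in a picture, given as the dict that the camera call returned (one of the last four; its "shot" number tells which), for a name from the list of things; names that differ only in an ending like _2 or _b are one class to them, and where a whole thing is asked for, a point or a joint stands for the part that bears it (a point fixed in the world has none). Each returns a list of dicts, best first, with "confidence" (0 to 1); they miss things now and then, are a little off and sometimes report something else, mostly with a low value. They report only what shows in the picture. A call takes as long as a camera call.
- silhouettes(picture, label): "pixels" (400x640 bool, what is visible of it).
- place_of(picture, label): "centre" ([x, y, z] in mm, in world coordinates, good to about 4 mm: a listed point, or the origin of a listed thing).
The state is a dict: "time": time; "qpos": joint angles; "joint_velocities": joint speeds; "joint_torque": joint torques, N m; "eef_pos": TCP position; "ee_rot": TCP orientation; "contact_force": force on the tool from outside, world axes, zero at the start; "torque": the same for the moment, N m; "opening": opening from 0.0 (shut) to 1.0 (fully open); "grip_force": force on a finger pad.
Only numpy, scipy, OpenCV 4.12 (cv2) and the standard library are available. Lean on these libraries where they do the work, as an engineer would, in place of code of your own. Each camera call takes 0.05 s, during which the arm holds its last target. There are 200 camera calls.

## Working session

There is one attempt and no reset: what is moved stays moved. The work goes in short steps, Python scripts to look and compute and a tool call to move; the robot and the scene stay as the last step left them, time stands still between calls to the robot, and variables do not carry over. Pictures are saved under pics/ and viewed, at most 10 in all, crops included, and the job is handed in when it is done.

Besides the shell and the picture viewer there is one more tool, called as name(argument=value, ...) on one line, values as JSON. jog_arm: Moves the arm, as the interface text tells. Its arguments: {"type":"object","properties":{"steps":{"type":"array"},"grip_force":{"type":"number"}},"required":["steps"]}

```bash
mkdir -p pics; ls
cat > h.py <<'E'
from workcell import robot, viewer, finish_job, silhouettes, place_of
import numpy as np, cv2
def save(p,n): cv2.imwrite(f'pics/{n}.png', p['img'][:,:,::-1])
def st():
    s=robot.get_state(); print({k:np.round(s[k],3).tolist() for k in('time','eef_pos','ee_rot','contact_force','torque','opening','grip_force','qpos')}); return s
def unproj(p,mask):
    f=200/np.tan(np.radians(p['fov_y'])/2); v,u=np.nonzero(mask&(p['z_map']>0)); z=p['z_map'][v,u]
    K=np.array([[f,0,p['cx']],[0,f,p['cy']],[0,0,1.]])
    n=cv2.undistortPoints(np.stack([u,v],1).astype(float).reshape(-1,1,2),K,np.array(p['distortion'])).reshape(-1,2)
    X=np.c_[n*z[:,None],z]
    return (X-p['t'])@p['R']   # R^T (X-t)
E
python3 - <<'E'
from h import *
st()
for c in('scene','side'):
    p=viewer.capture(c); save(p,c+'0')
    for n in 'stand trolley knob collar tray caddy hole near_lid salt_mill salt_shaker tin apple'.split():
        r=place_of(p,n)
        print(c,n,[(np.round(d['centre'],1).tolist(),round(d['confidence'],2)) for d in r[:2]])
E
```

```text
pics
{'time': 0.0, 'eef_pos': [277.461, 559.074, 198.035], 'ee_rot': [-0.717, -3.058, 0.003], 'contact_force': [0.051, -0.549, 0.634], 'torque': [0.002, 0.031, -0.021], 'opening': 0.998, 'grip_force': 0.0, 'qpos': [1.007, 0.277, -0.028, 1.268, -0.0, 1.467]}
scene stand []
scene trolley []
scene knob [([491.8, 27.1, 261.4], 0.58)]
scene collar [([496.9, 22.7, 220.9], 0.95), ([446.0, -176.0, 1.9], 0.42)]
scene tray [([492.9, 9.1, -2.6], 0.57)]
scene caddy [([495.8, 10.0, 3.6], 0.57)]
scene hole [([492.3, 10.0, 117.5], 0.82)]
scene near_lid [([494.1, -16.9, 116.7], 0.73)]
scene salt_mill [([484.5, 245.5, -3.0], 0.77), ([517.3, -267.5, -3.5], 0.26)]
scene salt_shaker [([446.8, -178.1, 1.9], 0.76)]
scene tin [([511.9, -263.9, -2.4], 0.82), ([492.7, 6.3, 2.3], 0.18)]
scene apple [([400.3, 207.3, 0.7], 0.71)]
side stand [([486.9, 25.8, 225.2], 0.5)]
side trolley []
side knob [([489.0, 24.2, 261.3], 0.92), ([494.0, 8.3, 7.2], 0.74)]
side collar []
side tray [([489.5, 10.9, 0.3], 0.59)]
side caddy [([494.1, 10.7, 1.7], 0.8)]
side hole [([491.6, 6.8, 118.3], 0.56)]
side near_lid [([492.2, -14.9, 118.4], 0.6)]
side salt_mill [([485.7, 248.2, 1.4], 0.62)]
side salt_shaker []
side tin [([514.8, -261.4, -5.2], 0.45)]
side apple [([400.1, 202.7, 0.5], 0.75), ([488.3, 250.2, -0.9], 0.73)]
```

View pics/scene0.png

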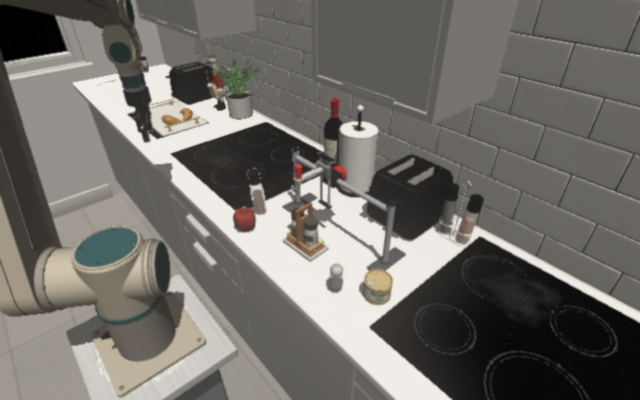

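View pics/side0.png

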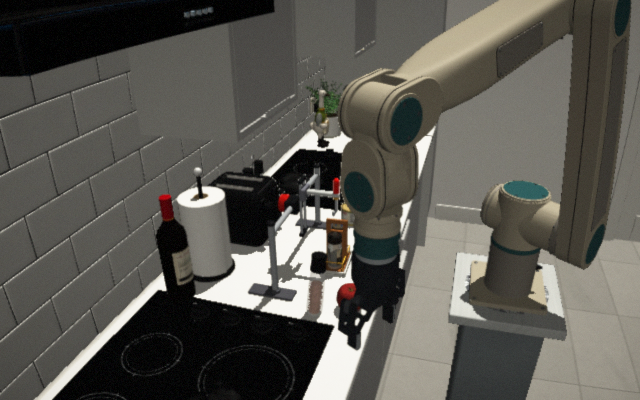

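Run:
```python
from h import *
for c in('scene','side'):
    p=viewer.capture(c)
    for n in 'knob stand trolley caddy near_lid'.split():
        r=silhouettes(p,n)
        if not r: print(c,n,None); continue
        m=r[0]['pixels']; X=unproj(p,m); v,u=np.nonzero(m)
        print(c,n,round(r[0]['confidence'],2),u.min(),u.max(),v.min(),v.max(),len(X), np.percentile(X,[2,50,98],axis=0).round(1).tolist())
    m=np.ones((400,640),bool); X=unproj(p,m)
    # rail points: z 175..203
    s=X[(X[:,2]>175)&(X[:,2]<203)&(X[:,0]>560)&(X[:,0]<680)]
    if len(s)>30:
        for lo in range(-220,260,40):
            q=s[(s[:,1]>lo)&(s[:,1]<lo+40)]
            if len(q)>5: print(c,lo,len(q),q.mean(0).round(1),q[:,0].min().round(1))
    # caddy panel tops z~140-152
    s=X[(X[:,2]>141)&(X[:,2]<152)&(abs(X[:,0]-493)<45)&(abs(X[:,1]-10)<60)]
    if len(s)>5: print('top',len(s),cv2.minAreaRect(s[:,:2].astype(np.float32)),np.median(s,0))
```

```text
scene knob 0.65 294 332 162 194 434 [[479.7, -0.9, 191.0], [535.5, 17.0, 241.4], [589.9, 44.8, 281.9]]
scene stand 0.9 283 406 146 270 3070 [[483.1, -222.9, 0.5], [608.2, 7.9, 177.2], [820.8, 340.9, 275.2]]
scene trolley 0.77 292 346 153 208 1071 [[481.0, -4.8, 8.7], [584.0, 16.3, 214.8], [767.8, 252.0, 277.1]]
scene caddy 0.93 287 323 203 256 1206 [[459.9, -44.5, 9.4], [476.4, 2.1, 75.2], [519.9, 57.1, 151.3]]
scene near_lid 0.79 287 323 203 257 1198 [[459.7, -44.1, 7.8], [476.4, 2.2, 75.2], [521.2, 68.1, 151.3]]
scene -220 90 [ 611.9 -200.3  191.7] 606.9
scene -180 77 [ 612.  -160.1  195.3] 606.1
scene -140 72 [ 611.7 -119.8  194.8] 605.8
scene -100 63 [611.5 -80.6 195.3] 605.6
scene -60 67 [610.7 -40.  195.1] 605.0
scene -20 137 [609.8  -1.5 191.1] 582.8
scene 20 56 [590.5  35.3 187.9] 582.2
scene 60 7 [607.8  96.1 197.4] 602.9
scene 100 49 [608.9 120.7 195.2] 603.1
scene 140 45 [607.9 159.5 195.9] 602.3
scene 180 41 [607.4 191.1 191.2] 602.4
top 71 ((491.1039733886719, 6.770450115203857), (63.04585647583008, 9.693424224853516), 3.483522415161133) [490.60174392   5.31433121 147.68
[... 331 characters left out ...]
 0.88 325 349 217 271 1172 [[461.0, -189.3, 4.6], [484.0, 27.1, 80.3], [570.4, 60.7, 149.7]]
side near_lid 0.94 326 349 218 270 1078 [[461.4, -28.1, 9.3], [483.3, 30.2, 84.7], [522.7, 60.1, 149.6]]
side -220 35 [ 613.9 -193.6  192.6] 608.5
side -180 27 [ 613.9 -158.9  195.5] 608.7
side -140 28 [ 613.2 -123.8  195. ] 607.9
side -20 26 [589.3  11.  186.9] 583.3
side 20 178 [615.8  50.6 190.8] 582.8
side 60 43 [610.4  80.1 195.3] 604.7
side 100 54 [610.  121.1 195.3] 604.8
side 140 46 [609.3 159.3 195.4] 603.9
side 180 77 [609.9 201.6 189.2] 602.9
top 84 ((492.041259765625, 11.067846298217773), (62.58598709106445, 11.033056259155273), 3.5097901821136475) [491.72977494  11.4240494  146.95915631]
```

The scene view shows the knob at about (299,170), with the hook arm reaching from the rail above the caddy at (305,235). The shaker, tin, apple and mill are well clear. I'll move to a point above the knob.

jog_arm(steps=[[-1, 0.0, -0.02, 0.06, 0], [-1, 0.02, -0.06, 0.1, 0.1], [-1, 0.04, -0.12, 0.14, 0.2], [-1, 0.064, -0.18, 0.15, 0.3], [-1, 0.088, -0.24, 0.15, 0.4], [-1, 0.11, -0.3, 0.15, 0.47], [-1, 0.136, -0.36, 0.15, 0.47], [-1, 0.16, -0.42, 0.15, 0.47], [-1, 0.19, -0.48, 0.15, 0.47], [-1, 0.211, -0.533, 0.15, 0.47]])

```text
time: 3.15
eef_pos: [481.2, 44.7, 349.5]
ee_rot: [-0.014, 3.14, 0.0]
contact_force: [1.6, 0.2, -0.0]
opening: 1.002
grip_force: 0.0
```

jog_arm(steps=[[-0.4, 0, 0, 0, 0], [-0.4, 0, 0, 0, 0]])

```text
time: 3.4
eef_pos: [480.2, 46.8, 349.2]
ee_rot: [0.013, -3.141, -0.001]
contact_force: [0.6, 0.8, 0.5]
opening: 0.702
grip_force: 0.0
```

```bash
cat >> h.py <<'E'
from scipy.spatial.transform import Rotation as Ro
def wrist():
    s=robot.get_state(); p=viewer.capture('wrist'); T=np.eye(4); T[:3,:3]=Ro.from_rotvec(s['ee_rot']).as_matrix(); T[:3,3]=s['eef_pos']
    M=np.linalg.inv(T@np.array(p['T_tool_cam'])); q=dict(p); q['R'],q['t']=M[:3,:3],M[:3,3]; return p,q
E
python3 - <<'E'
from h import *
st(); p,q=wrist(); save(p,'w1')
for n in 'knob collar near_lid hole caddy'.split():
    print(n,[(np.round(d['centre'],1).tolist(),round(d['confidence'],2)) for d in place_of(p,n)[:2]])
X=unproj(q,np.ones((400,640),bool))
s=X[(X[:,2]>278)&(X[:,2]<288)&(abs(X[:,0]-488)<40)&(abs(X[:,1]-26)<40)]
print('knobtop',len(s), s.mean(0) if len(s) else 0, s.min(0),s.max(0))
s=X[(X[:,2]>141)&(X[:,2]<155)&(abs(X[:,0]-493)<45)&(abs(X[:,1]-10)<60)]
if len(s)>5: print('top',len(s),cv2.minAreaRect(s[:,:2].astype(np.float32)),s.mean(0))
E
```

```text
{'time': 3.4, 'eef_pos': [480.237, 46.758, 349.161], 'ee_rot': [0.013, -3.141, -0.001], 'contact_force': [0.57, 0.788, 0.47], 'torque': [-0.022, -0.036, 0.023], 'opening': 0.702, 'grip_force': 0.0, 'qpos': [-0.037, -0.022, -0.057, 1.536, 0.001, -0.046]}
knob []
collar [([486.4, 25.3, 223.9], 0.81)]
near_lid [([493.5, -17.3, 114.0], 0.92)]
hole [([489.5, 10.5, 118.5], 0.87)]
caddy [([488.1, 7.9, 10.0], 0.85)]
knobtop 264 [490.20858935  25.73147205 280.57047505] [483.56938415  18.03122284 278.01206807] [497.89512754  33.33443245 282.71946354]
top 261 ((488.31719970703125, 9.633367538452148), (52.38983917236328, 8.204598426818848), 3.014557123184204) [483.06470227   9.66184044 149.07837751]
```

View pics/w1.png

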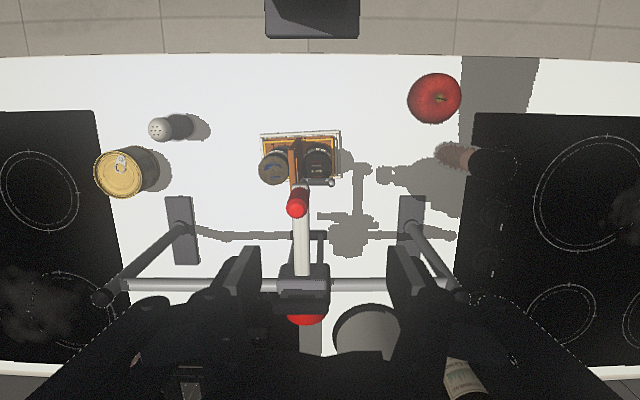

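Wrist view: knob top at about (297,203), near lid at (272,168), and the panel between the jars at (297,160). Image left is -y. I'll align and descend onto the knob.

jog_arm(steps=[[-0.4, 0.008, -0.021, 0, 0.02], [-0.4, 0.008, -0.021, 0, 0.02], [-0.4, 0.008, -0.021, -0.04, 0.02], [-0.4, 0.008, -0.021, -0.08, 0.02], [-0.4, 0.008, -0.021, -0.1, 0.02], [-0.4, 0.008, -0.021, -0.1, 0.02]])

```text
time: 4.45
eef_pos: [486.7, 26.6, 247.4]
ee_rot: [0.047, -3.137, -0.001]
contact_force: [-0.4, 0.2, 0.3]
opening: 0.702
grip_force: 0.0
```

Run:
```python
from h import *
st()
p=viewer.capture('side'); save(p,'s1')
```

```text
{'time': 4.45, 'eef_pos': [486.655, 26.599, 247.444], 'ee_rot': [0.047, -3.137, -0.001], 'contact_force': [-0.387, 0.211, 0.32], 'torque': [-0.03, -0.059, 0.033], 'opening': 0.702, 'grip_force': 0.0, 'qpos': [-0.078, 0.011, -0.234, 1.33, 0.0, -0.108]}
```

jog_arm(steps=[[0, 0.002, -0.001, 0, 0], [0.5, 0.002, -0.001, 0, 0], [1, 0.002, -0.001, 0, 0], [1, 0.002, -0.001, 0, 0], [1, 0.002, -0.001, 0, 0], [1, 0.002, -0.001, 0, 0]], grip_force=60)

```text
time: 5.25
eef_pos: [491.4, 24.6, 250.4]
ee_rot: [-0.046, 3.139, -0.0]
contact_force: [-0.4, -0.4, 6.0]
opening: 0.001
grip_force: 2.9
```

Run:
```python
from h import *
st()
```

```text
{'time': 5.25, 'eef_pos': [491.404, 24.603, 250.436], 'ee_rot': [-0.046, 3.139, -0.0], 'contact_force': [-0.433, -0.394, 5.957], 'torque': [0.023, 0.042, 0.048], 'opening': 0.001, 'grip_force': 2.95, 'qpos': [-0.082, 0.013, -0.226, 1.33, 0.0, -0.111]}
```

Run:
```python
from h import *
p=viewer.capture('scene'); s=viewer.capture('side'); w,q=wrist()
a=cv2.resize(p['img'][120:270,240:400],(400,375),interpolation=2); b=cv2.resize(s['img'][120:270,240:400],(400,375),interpolation=2)
cv2.imwrite('pics/c1.png',np.hstack([a,b])[:,:,::-1]); save(w,'w2')
for pp,n in((p,'scene'),(s,'side'),(w,'w')):
    for k in('knob','collar'): print(n,k,[(np.round(d['centre'],1).tolist(),round(d['confidence'],2)) for d in place_of(pp,k)[:2]])
```

```text
scene knob [([494.4, 25.5, 262.5], 0.79)]
scene collar []
side knob []
side collar [([487.8, 24.1, 225.2], 0.77)]
w knob [([491.5, 22.8, 264.7], 0.59)]
w collar [([487.9, 24.7, 222.2], 0.97)]
```

View pics/c1.png

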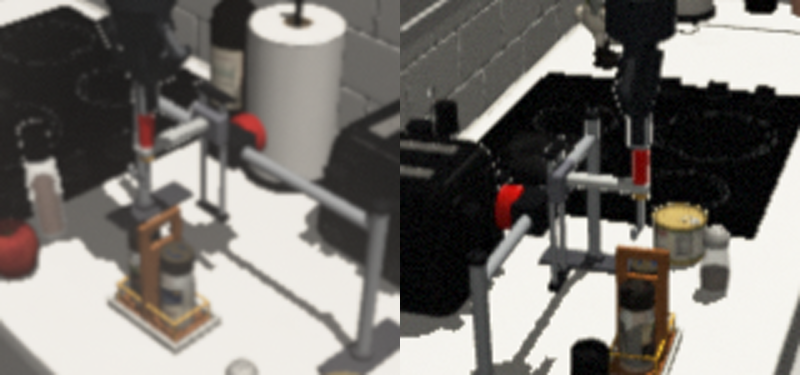

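View pics/w2.png

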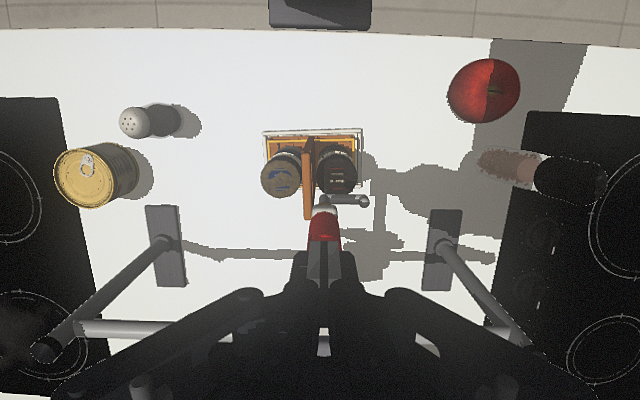

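Crop and wrist view: the shut fingers end at the top of the red knob, which is fully visible below them at (640,165) in the side crop. The knob isn't held, so I'll measure where the fingertips really are.

Run:
```python
from h import *
p=viewer.capture('side'); s=viewer.capture('scene')
for c,n in((p,'side'),(s,'scene')):
    X=unproj(c,np.ones((400,640),bool)); I=c['img'][c['z_map']>0].astype(int)
    m=(abs(X[:,0]-490)<35)&(abs(X[:,1]-25)<35)
    red=(I[:,0]>110)&(I[:,1]<60)
    for lo in range(225,330,6):
        k=m&(X[:,2]>=lo)&(X[:,2]<lo+6)
        if k.sum(): print(n,lo,k.sum(),(k&red).sum(),X[k].min(0).round(),X[k].max(0).round())
st()
```

```text
side 225 17 0 [480.  25. 225.] [510.  36. 230.]
side 231 28 0 [480.  27. 231.] [524.  38. 237.]
side 237 46 0 [480.  18. 237.] [524.  36. 243.]
side 243 15 3 [480.  21. 243.] [513.  40. 249.]
side 249 13 6 [481.  23. 250.] [496.  36. 255.]
side 255 16 7 [480.  25. 255.] [497.  36. 261.]
side 261 13 2 [481.  22. 261.] [497.  36. 267.]
side 267 15 4 [481.  20. 267.] [496.  34. 273.]
side 273 16 8 [482.  21. 273.] [497.  35. 279.]
side 279 12 0 [483.  19. 280.] [499.  32. 284.]
side 285 12 0 [480.  18. 286.] [502.  37. 291.]
side 291 22 0 [479.  16. 291.] [503.  42. 297.]
side 297 18 0 [480.  18. 298.] [501.  40. 302.]
side 303 21 0 [479.  17. 303.] [502.  39. 308.]
side 309 22 0 [480.  17. 309.] [502.  39. 315.]
side 315 20 0 [479.  17. 315.] [501.  46. 321.]
side 321 5 0 [479.  21. 322.] [488.  40. 327.]
side 327 21 0 [476.  -3. 327.] [499.  58. 333.]
scene 225 12 0 [482.  14. 226.] [522.  27. 231.]
scene 231 24 0 [479.  13. 231.] [524.  28. 237.]
scene 237 49 0 [479.  14. 237.] [525.  31. 243.]
scene 243 16 2 [479.  14. 243.] [519.  27. 249.]
scene 249 10 8 [481.  14. 249.] [494.  24
[... 194 characters left out ...]
28. 279.]
scene 279 11 1 [481.  15. 279.] [496.  28. 285.]
scene 285 12 0 [480.  14. 285.] [496.  29. 290.]
scene 291 20 0 [478.   9. 291.] [497.  39. 297.]
scene 297 20 0 [479.   8. 297.] [498.  38. 303.]
scene 303 24 0 [479.   9. 303.] [498.  37. 309.]
scene 309 19 0 [479.   8. 309.] [499.  35. 315.]
scene 315 20 0 [479.   9. 315.] [497.  31. 320.]
scene 321 12 0 [477.   8. 321.] [485.  35. 327.]
scene 327 31 0 [477. -10. 327.] [504.  50. 333.]
{'time': 5.8, 'eef_pos': [491.393, 24.607, 250.431], 'ee_rot': [-0.046, 3.139, -0.0], 'contact_force': [-0.271, 0.387, 5.655], 'torque': [0.037, 0.051, 0.01], 'opening': 0.001, 'grip_force': 2.948, 'qpos': [-0.081, 0.013, -0.226, 1.33, 0.0, -0.111]}
```

jog_arm(steps=[[1, -0.002, 0, 0.04, 0], [1, -0.002, 0, 0.06, 0], [1, -0.002, 0, 0.06, 0], [1, -0.002, 0, 0.06, 0]])

```text
time: 6.3
eef_pos: [487.9, 24.7, 307.9]
ee_rot: [0.046, -3.139, -0.0]
contact_force: [0.3, 0.7, -0.8]
opening: 0.004
grip_force: 0.0
```

```bash
cat > tips.py <<'E'
from h import *
s0=st()
for n in('side','scene'):
    c=viewer.capture(n); X=unproj(c,np.ones((400,640),bool))
    m=(abs(X[:,0]-490)<30)&(abs(X[:,1]-25)<55)
    print(n,[(lo,int(k.sum()),X[k].min(0).round().tolist()[:2],X[k].max(0).round().tolist()[:2]) for lo in range(285,385,6) for k in [m&(X[:,2]>=lo)&(X[:,2]<lo+6)] if k.sum()])
w,q=wrist(); save(w,'tips')
for k in('knob','collar','near_lid','hole'): print(k,[(np.round(d['centre'],1).tolist(),round(d['confidence'],2)) for d in place_of(w,k)[:2]])
z=w['z_map']; T=np.array(w['T_tool_cam']); q['R'],q['t']=np.linalg.inv(T)[:3,:3],np.linalg.inv(T)[:3,3]
X=unproj(q,np.ones((400,640),bool)); k=(abs(X[:,1])<60)&(abs(X[:,0])<13)&(X[:,2]>-70)&(X[:,2]<15)
print('tool frame', [(lo,int(j.sum()),X[j].min(0).round().tolist(),X[j].max(0).round().tolist()) for lo in range(-70,15,6) for j in [k&(X[:,2]>=lo)&(X[:,2]<lo+6)] if j.sum()]); print(T.round(2))
E
python3 tips.py
```

```text
{'time': 6.3, 'eef_pos': [487.861, 24.721, 307.858], 'ee_rot': [0.046, -3.139, -0.0], 'contact_force': [0.301, 0.692, -0.83], 'torque': [0.016, -0.02, 0.005], 'opening': 0.004, 'grip_force': 0.0, 'qpos': [-0.082, -0.006, -0.126, 1.453, -0.0, -0.111]}
side [(339, 13, [477.0, 22.0], [498.0, 32.0]), (345, 16, [476.0, 22.0], [496.0, 38.0]), (351, 20, [477.0, 18.0], [494.0, 39.0]), (357, 17, [476.0, 21.0], [495.0, 40.0]), (363, 19, [476.0, 24.0], [495.0, 40.0]), (369, 20, [476.0, 22.0], [494.0, 41.0]), (375, 10, [476.0, 15.0], [494.0, 40.0]), (381, 15, [473.0, -5.0], [487.0, 57.0])]
scene [(285, 1, [490.0, 24.0], [490.0, 24.0]), (339, 10, [476.0, 15.0], [496.0, 25.0]), (345, 14, [475.0, 10.0], [494.0, 28.0]), (351, 26, [474.0, 8.0], [493.0, 38.0]), (357, 22, [475.0, 8.0], [491.0, 35.0]), (363, 26, [475.0, 8.0], [494.0, 31.0]), (369, 22, [475.0, 9.0], [494.0, 30.0]), (375, 17, [475.0, 8.0], [492.0, 33.0]), (381, 21, [472.0, -5.0], [494.0, 53.0])]
knob [([492.0, 21.9, 266.4], 0.67)]
collar [([488.9, 27.8, 221.3], 0.61), ([614.4, -3.0, -1.7], 0.27)]
near_lid [([493.3, -18.5, 112.2], 0.55)]
hole [([488.2, 7.5, 118.7], 0.82), ([486.6, 248.7, -0.8], 0.58)]
tool frame [(-70, 718, [-13.0, -13.0, -70.0], [11.0, 11.0, -64.0]), (-64, 419, [5.0, -13.0, -64.0], [11.0, 14.0, -58.0]), (-58, 458, [5.0, -13.0, -58.0], [11.0, 14.0, -52.0]), (-52, 410, [5.0, -13.0, -52.0], [11.0, 14.0, -46.0]), (-46, 351, [5.0, -13.0, -46.0], [11.0, 14.0, -40.0]), (-40, 181, [5.0, -12.0, -40.0], [10.0, 13.0, -34.0])]
[[   0.     -0.96   -0.29   73.03]
 [   1.      0.      0.      0.35]
 [  -0.     -0.29    0.96 -173.64]
 [   0.      0.      0.      1.  ]]
```

The shut fingertips really sit about 33 mm above the reported TCP; all three cameras agree. I'll allow for that: open, then descend to a reported z of about 215.

jog_arm(steps=[[-0.4, 0.001, 0.001, 0, 0], [-0.4, 0.001, 0.001, 0, 0], [-0.4, 0.001, 0.001, 0, 0], [-0.4, 0.001, 0.001, -0.04, 0], [-0.4, 0.001, 0.001, -0.08, 0], [-0.4, 0.001, 0.001, -0.092, 0], [-0.4, 0.001, 0.001, -0.092, 0], [-0.4, 0.001, 0.001, -0.092, 0]])

```text
time: 7.65
eef_pos: [490.9, 25.6, 219.0]
ee_rot: [-0.046, 3.138, -0.0]
contact_force: [0.5, -0.2, -0.0]
opening: 0.698
grip_force: 0.0
```

jog_arm(steps=[[0, 0, 0, 0, 0], [0.4, 0, 0, 0, 0], [1, 0, 0, 0, 0], [1, 0, 0, 0, 0], [1, 0, 0, 0, 0]], grip_force=60)

```text
time: 8.28
eef_pos: [490.1, 25.5, 218.2]
ee_rot: [-0.046, 3.14, -0.001]
contact_force: [-0.9, -0.2, 5.7]
opening: 0.185
grip_force: 58.8
```

Run:
```python
from h import *
st()
```

```text
{'time': 8.275, 'eef_pos': [490.109, 25.503, 218.209], 'ee_rot': [-0.046, 3.14, -0.001], 'contact_force': [-0.931, -0.229, 5.653], 'torque': [-0.162, 0.223, -0.013], 'opening': 0.185, 'grip_force': 58.824, 'qpos': [-0.08, 0.026, -0.28, 1.263, -0.0, -0.109]}
```

jog_arm(steps=[[1, 0.0, -0.008, 0, 0], [1, 0.0, -0.018, 0, 0], [1, 0.0, -0.028, 0, 0], [1, 0.001, -0.038, 0, 0], [1, 0.001, -0.048, 0, 0], [1, 0.001, -0.056, 0, 0], [1, 0.001, -0.058, 0, 0], [1, 0.001, -0.058, 0, 0]])

```text
time: 9.28
eef_pos: [490.8, -32.8, 218.1]
ee_rot: [-0.045, 3.14, -0.001]
contact_force: [-1.8, -0.7, 7.4]
opening: 0.185
grip_force: 59.2
```

```bash
cat > look.py <<'E'
from h import *
import sys
st()
p=viewer.capture('scene'); s=viewer.capture('side'); w,q=wrist()
a=cv2.resize(p['img'][140:270,250:390],(400,371),interpolation=2); b=cv2.resize(s['img'][140:290,270:430],(400,375),interpolation=2)[:371]
cv2.imwrite(f'pics/{sys.argv[1]}.png',np.hstack([a,b])[:,:,::-1])
for n,pp in(('scene',p),('side',s),('w',w)):
    for k in('knob','collar','hole','near_lid','caddy'): print(n,k,[(np.round(d['centre'],1).tolist(),round(d['confidence'],2)) for d in place_of(pp,k)[:1]])
cv2.imwrite(f'pics/{sys.argv[1]}w.png',cv2.resize(w['img'][80:320,160:480],(800,600),interpolation=2)[:,:,::-1])
E
python3 look.py d1
```

```text
{'time': 9.275, 'eef_pos': [490.812, -32.795, 218.143], 'ee_rot': [-0.045, 3.14, -0.001], 'contact_force': [-1.79, -0.66, 7.433], 'torque': [-0.102, 0.311, 0.076], 'opening': 0.185, 'grip_force': 59.156, 'qpos': [-0.198, 0.029, -0.278, 1.263, -0.0, -0.227]}
scene knob [([494.3, -32.3, 262.5], 0.7)]
scene collar [([493.2, -35.3, 220.6], 0.6)]
scene hole [([492.4, 10.8, 115.4], 0.83)]
scene near_lid [([493.2, -14.5, 119.3], 0.73)]
scene caddy [([492.2, 9.1, 2.3], 0.76)]
side knob [([489.4, -32.1, 259.2], 0.66)]
side collar [([488.5, -34.9, 224.8], 0.59)]
side hole [([493.1, 7.5, 115.3], 0.74)]
side near_lid [([491.0, -15.4, 117.2], 0.81)]
side caddy [([493.5, 6.8, 4.3], 0.7)]
w knob [([491.8, -33.1, 268.0], 0.92)]
w collar [([486.9, -29.8, 221.3], 0.61)]
w hole [([489.7, 8.7, 122.0], 0.65)]
w near_lid [([493.4, -16.6, 114.4], 0.93)]
w caddy [([489.7, 9.4, 7.6], 0.59)]
```

View pics/d1w.png

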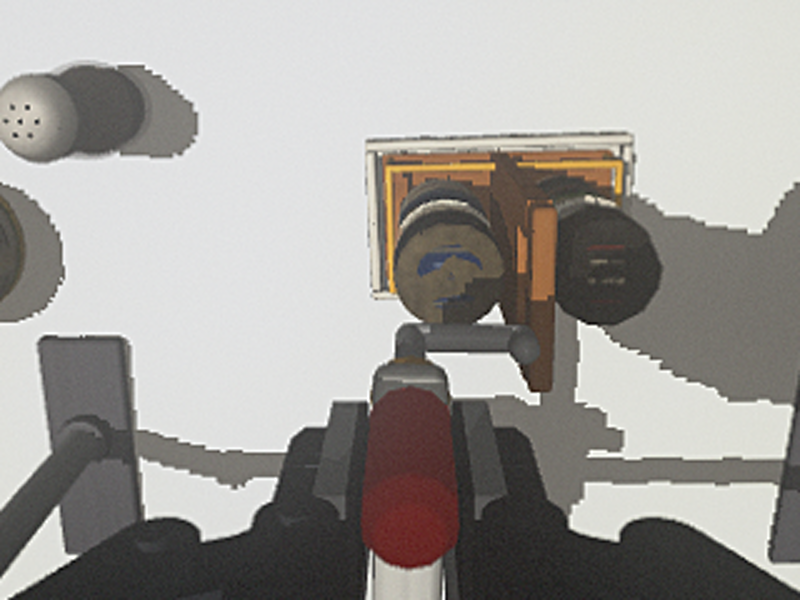

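Wrist view: the knob is held between the pads, the foot runs right from (410,345) to the toe at (523,345), and the near lid is at (450,280). I'll measure the foot height, the toe and the panel edge.

Run:
```python
from h import *
w,q=wrist()
def at(u0,u1,v0,v1):
    m=np.zeros((400,640),bool); m[v0:v1,u0:u1]=1; return unproj(q,m)
for n,b in(('foot',(336,358,211,219)),('toe',(364,374,212,224)),('paneltop',(373,380,165,195)),('lid',(330,350,180,190))):
    X=at(*b); print(n,np.median(X,0).round(1),X.min(0).round(1),X.max(0).round(1))
X=at(300,420,100,260); 
k=(X[:,2]>155)&(X[:,2]<210)&(X[:,0]<510); print('hook',k.sum(),np.percentile(X[k],[0,5,50,95,100],axis=0).round(1))
k=(X[:,2]>143)&(X[:,2]<153)&(abs(X[:,1]-9)<20); print('panel',cv2.minAreaRect(X[k][:,:2].astype(np.float32)),X[k].mean(0))
```

```text
foot [490.2 -17.1 190.5] [488.  -24.1 188.3] [493.1 -10.  192.5]
toe [489.8  -3.1 197. ] [487.3  -6.1  -1.4] [570.8  23.  200.3]
paneltop [475.7   7.8 149.8] [464.1   4.8 147.9] [487.6  11.1 152. ]
lid [489.4 -18.2 115.4] [484.9 -26.9 113.1] [493.9  -9.6 117.2]
hook 713 [[487.3 -36.1 185.3]
 [487.8 -34.1 187.1]
 [489.5 -16.8 190.9]
 [494.   -1.1 204.1]
 [495.6   1.1 210. ]]
panel ((492.82977294921875, 9.829288482666016), (61.53634262084961, 8.255929946899414), 3.088773727416992) [489.96881017   9.38149825 149.27038494]
```

jog_arm(steps=[[1, 0, 0, -0.008, 0], [1, 0, 0, -0.016, 0], [1, 0, 0, -0.024, 0], [1, 0, 0, -0.032, 0], [1, 0, 0, -0.04, 0], [1, 0, 0, -0.048, 0], [1, 0, 0, -0.054, 0], [1, 0, 0, -0.06, 0], [1, 0, 0, -0.06, 0], [1, 0, 0, -0.06, 0]])

```text
time: 11.48
eef_pos: [490.9, -32.8, 158.8]
ee_rot: [-0.046, 3.14, -0.002]
contact_force: [-2.9, -0.8, 11.3]
opening: 0.187
grip_force: 59.7
```

```bash
cat > m.py <<'E'
from h import *
st(); w,q=wrist(); X=unproj(q,np.ones((400,640),bool)); I=w['img'][w['z_map']>0].astype(int)
grey=(np.ptp(I,axis=1)<22)
k=grey&(abs(X[:,0]-490)<7)&(X[:,1]>-37)&(X[:,1]<45)&(X[:,2]>119)&(X[:,2]<160); print('hook',k.sum(),np.percentile(X[k],[0,5,50,95,100],axis=0).round(1).tolist())
k=(X[:,2]>143)&(X[:,2]<153)&(abs(X[:,1]-9)<20)&(X[:,0]<520)&~grey; print('panel',cv2.minAreaRect(X[k][:,:2].astype(np.float32)))
for nm in('collar','near_lid','hole'): print(nm,[(np.round(d['centre'],1).tolist(),round(d['confidence'],2)) for d in place_of(w,nm)[:1]])
cv2.imwrite('pics/mw.png',cv2.resize(w['img'][100:260,220:440],(800,582),interpolation=2)[:,:,::-1])
E
python3 m.py
```

```text
{'time': 11.475, 'eef_pos': [490.867, -32.822, 158.807], 'ee_rot': [-0.046, 3.14, -0.002], 'contact_force': [-2.905, -0.817, 11.304], 'torque': [-0.065, 0.686, -0.031], 'opening': 0.187, 'grip_force': 59.701, 'qpos': [-0.198, 0.066, -0.366, 1.137, -0.001, -0.227]}
hook 796 [[483.3, -36.1, 125.6], [487.7, -34.1, 127.9], [489.5, -14.8, 131.7], [494.4, 5.7, 147.5], [496.9, 14.1, 151.8]]
panel ((491.0179443359375, 9.612375259399414), (57.89986038208008, 8.06743049621582), 3.140950918197632)
collar [([486.7, -28.9, 160.7], 0.92)]
near_lid []
hole [([487.6, 6.4, 117.9], 0.95)]
```

jog_arm(steps=[[1, 0, 0, -0.002, 0], [1, 0, 0, -0.004, 0], [1, 0, 0, -0.005, 0], [1, 0, 0, -0.005, 0]])

```text
time: 12.18
eef_pos: [490.9, -32.8, 153.9]
ee_rot: [-0.046, 3.14, -0.002]
contact_force: [-3.0, -0.0, 10.8]
opening: 0.186
grip_force: 59.8
```

jog_arm(steps=[[1, 0, 0, -0.001, 0], [1, 0, 0, -0.001, 0]])

```text
time: 12.42
eef_pos: [490.9, -32.8, 153.0]
ee_rot: [-0.046, 3.14, -0.002]
contact_force: [-3.9, -0.4, 11.7]
opening: 0.191
grip_force: 59.8
```

jog_arm(steps=[[1, 0, 0, -0.001, 0], [1, 0, 0, -0.001, 0]])

```text
time: 12.68
eef_pos: [490.9, -32.8, 152.0]
ee_rot: [-0.046, 3.14, -0.002]
contact_force: [-4.3, -0.6, 11.2]
opening: 0.186
grip_force: 59.8
```

jog_arm(steps=[[1, 0, 0, -0.0007, 0], [1, 0, 0, -0.0007, 0]])

```text
time: 12.92
eef_pos: [490.9, -32.8, 151.3]
ee_rot: [-0.046, 3.14, -0.002]
contact_force: [-3.7, -0.7, 12.2]
opening: 0.186
grip_force: 59.8
```

jog_arm(steps=[[1, 0, 0, -0.0007, 0], [1, 0, 0, -0.0007, 0]])

```text
time: 13.18
eef_pos: [490.9, -32.8, 150.6]
ee_rot: [-0.046, 3.14, -0.002]
contact_force: [-4.4, 0.0, 11.2]
opening: 0.187
grip_force: 59.8
```

jog_arm(steps=[[1, 0, 0, -0.0005, 0], [1, 0, 0, -0.0005, 0]])

```text
time: 13.42
eef_pos: [490.9, -32.8, 150.2]
ee_rot: [-0.046, 3.14, -0.002]
contact_force: [-4.2, -0.8, 12.2]
opening: 0.186
grip_force: 59.8
```

```bash
python3 m.py
```

```text
{'time': 13.425, 'eef_pos': [490.876, -32.822, 150.159], 'ee_rot': [-0.046, 3.14, -0.002], 'contact_force': [-4.219, -0.759, 12.211], 'torque': [-0.063, 0.812, -0.015], 'opening': 0.186, 'grip_force': 59.826, 'qpos': [-0.198, 0.073, -0.378, 1.118, -0.001, -0.227]}
hook 775 [[483.1, -36.2, 119.1], [487.5, -34.1, 120.3], [489.6, -14.7, 123.4], [494.5, 5.9, 145.6], [496.8, 14.0, 159.6]]
panel ((491.0656433105469, 9.743599891662598), (58.08681869506836, 8.412643432617188), 3.1632461547851562)
collar [([485.1, -34.2, 152.9], 0.94)]
near_lid [([492.9, -16.9, 112.5], 0.62)]
hole [([488.9, 9.3, 123.4], 0.93)]
```

jog_arm(steps=[[1, 0, 0, -0.0005, 0], [1, 0, 0, -0.0005, 0]])

```text
time: 13.88
eef_pos: [490.9, -32.8, 150.1]
ee_rot: [-0.046, 3.14, -0.002]
contact_force: [-5.1, 0.2, 14.8]
opening: 0.189
grip_force: 60.2
```

jog_arm(steps=[[1, 0, 0, -0.0005, 0], [1, 0, 0, -0.0005, 0]])

```text
time: 14.12
eef_pos: [490.9, -32.8, 150.1]
ee_rot: [-0.046, 3.14, -0.002]
contact_force: [-5.6, 0.2, 16.7]
opening: 0.193
grip_force: 60.5
```

Contact shows at reported z of about 150.1, with a rise of about 3–5 N. I'll ease off to rest lightly, then slide +27 mm, just clear of the lid.

jog_arm(steps=[[1, 0, 0, 0.0008, 0], [1, 0, 0, 0.0008, 0], [1, 0, 0, 0.0022, 0], [1, 0, 0, 0.0022, 0]])

```text
time: 14.62
eef_pos: [490.9, -32.8, 151.4]
ee_rot: [-0.046, 3.14, -0.002]
contact_force: [-3.7, 0.5, 11.5]
opening: 0.188
grip_force: 59.8
```

jog_arm(steps=[[1, 0, 0.003, 0, 0], [1, 0, 0.006, 0, 0], [1, 0, 0.009, 0, 0], [1, 0, 0.012, 0, 0], [1, 0, 0.012, 0, 0]])

```text
time: 15.25
eef_pos: [490.7, -20.6, 151.3]
ee_rot: [-0.046, 3.14, -0.002]
contact_force: [-3.6, -0.3, 12.3]
opening: 0.191
grip_force: 59.8
```

jog_arm(steps=[[1, 0, 0.003, 0, 0], [1, 0, 0.006, 0, 0], [1, 0, 0.009, 0, 0], [1, 0, 0.012, 0, 0], [1, 0, 0.015, 0, 0], [1, 0, 0.015, 0, 0]])

```text
time: 16.0
eef_pos: [490.5, -5.6, 151.2]
ee_rot: [-0.046, 3.141, -0.001]
contact_force: [-4.2, 0.8, 12.0]
opening: 0.191
grip_force: 59.8
```

```bash
python3 m.py; python3 look.py e1
```

```text
{'time': 16.0, 'eef_pos': [490.496, -5.561, 151.243], 'ee_rot': [-0.046, 3.141, -0.001], 'contact_force': [-4.152, 0.787, 12.046], 'torque': [-0.112, 0.897, 0.012], 'opening': 0.191, 'grip_force': 59.824, 'qpos': [-0.143, 0.07, -0.379, 1.121, -0.001, -0.172]}
hook 563 [[483.5, -9.0, 119.1], [487.3, -7.4, 120.7], [488.9, 5.5, 125.3], [493.7, 26.6, 142.8], [497.0, 28.6, 157.4]]
panel ((479.6090087890625, 9.153680801391602), (34.94586181640625, 7.81425666809082), 3.0136940479278564)
collar [([491.6, -4.4, 153.6], 0.85)]
near_lid [([495.2, -18.1, 118.0], 0.89)]
hole [([487.2, 9.7, 119.3], 0.78)]
{'time': 16.2, 'eef_pos': [490.484, -5.566, 151.211], 'ee_rot': [-0.046, 3.141, -0.001], 'contact_force': [-4.826, -0.424, 12.531], 'torque': [-0.064, 0.883, -0.006], 'opening': 0.188, 'grip_force': 59.821, 'qpos': [-0.143, 0.07, -0.379, 1.121, -0.001, -0.172]}
scene knob [([493.5, -2.6, 195.9], 0.87)]
scene collar [([493.2, -8.0, 154.7], 0.87)]
scene hole [([489.3, 11.7, 115.2], 0.91)]
scene near_lid [([491.8, -13.0, 122.4], 0.78)]
scene caddy [([495.7, 5.3, 1.6], 0.74)]
side knob [([489.5, -4.3, 196.3], 0.92)]
side collar [([486.7, -6.3, 157.9], 0.54)]
side hole [([493.3, 7.6, 117.0], 0.83)]
side near_lid [([494.3, -17.0, 115.3], 0.75)]
side caddy [([495.1, 9.9, 3.7], 0.72)]
w knob [([492.3, -9.4, 196.5], 0.67)]
w collar [([487.1, -4.8, 154.8], 0.75)]
w hole [([491.2, 8.9, 121.0], 0.93)]
w near_lid [([495.0, -18.8, 112.8], 0.7)]
w caddy [([487.6, 6.4, 8.6], 0.87)]
```

View pics/mw.png

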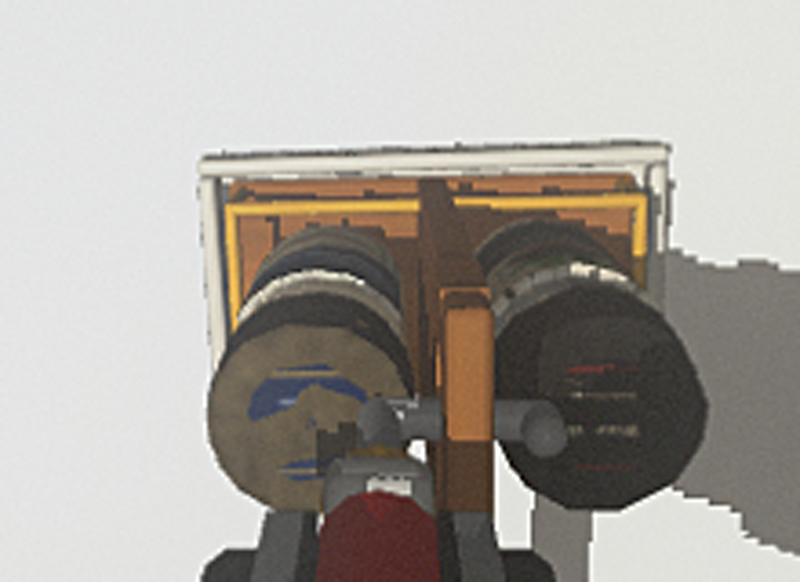

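The toe is through the hole: the panel stands between the shank (380,420) and the toe (545,430). I'll ease it up slowly.

jog_arm(steps=[[1, 0, 0, 0.0015, 0], [1, 0, 0, 0.003, 0], [1, 0, 0, 0.0045, 0], [1, 0, 0, 0.006, 0], [1, 0, 0, 0.0075, 0], [1, 0, 0, 0.0085, 0], [1, 0, 0, 0.0095, 0], [1, 0, 0, 0.0105, 0], [1, 0, 0, 0.0115, 0], [1, 0, 0, 0.0125, 0]])

```text
time: 18.35
eef_pos: [490.5, -5.5, 163.4]
ee_rot: [-0.046, 3.141, -0.001]
contact_force: [-2.8, -0.5, 6.5]
opening: 0.183
grip_force: 59.3
```

jog_arm(steps=[[1, 0, 0, 0.001, 0], [1, 0, 0, 0.002, 0], [1, 0, 0, 0.003, 0], [1, 0, 0, 0.004, 0], [1, 0, 0, 0.005, 0], [1, 0, 0, 0.006, 0], [1, 0, 0, 0.007, 0], [1, 0, 0, 0.008, 0], [1, 0, 0, 0.009, 0], [1, 0, 0, 0.01, 0]])

```text
time: 19.6
eef_pos: [490.4, -5.6, 172.7]
ee_rot: [0.046, -3.141, 0.001]
contact_force: [-2.0, -0.3, 5.7]
opening: 0.186
grip_force: 59.1
```

jog_arm(steps=[[1, 0, 0, 0.0015, 0], [1, 0, 0, 0.003, 0], [1, 0, 0, 0.0045, 0], [1, 0, 0, 0.006, 0], [1, 0, 0, 0.0075, 0], [1, 0, 0, 0.009, 0], [1, 0, 0, 0.0105, 0], [1, 0, 0, 0.012, 0], [1, 0, 0, 0.0135, 0], [1, 0, 0, 0.015, 0]])

```text
time: 20.85
eef_pos: [490.4, -5.5, 187.5]
ee_rot: [0.046, -3.141, 0.001]
contact_force: [-0.9, -1.1, 5.7]
opening: 0.185
grip_force: 59.0
```

```bash
python3 look.py f1
```

```text
{'time': 20.85, 'eef_pos': [490.402, -5.53, 187.495], 'ee_rot': [0.046, -3.141, 0.001], 'contact_force': [-0.902, -1.093, 5.655], 'torque': [-0.148, 0.295, 0.026], 'opening': 0.185, 'grip_force': 59.027, 'qpos': [-0.143, 0.044, -0.327, 1.2, -0.0, -0.172]}
scene knob [([493.0, -3.2, 232.0], 0.64)]
scene collar [([495.8, -9.8, 192.4], 0.58)]
scene hole [([491.3, 9.9, 139.1], 0.92)]
scene near_lid [([492.0, -15.4, 142.1], 0.89)]
scene caddy [([490.5, 5.1, 25.6], 0.65)]
side knob [([490.3, 8.4, 137.8], 0.45)]
side collar [([488.6, -8.9, 195.7], 0.79)]
side hole [([491.9, 9.3, 138.4], 0.81)]
side near_lid [([489.6, -20.8, 142.5], 0.68)]
side caddy []
w knob []
w collar [([488.3, -6.6, 189.0], 0.56)]
w hole [([489.2, 8.8, 142.2], 0.89)]
w near_lid [([493.6, -17.8, 138.6], 0.84)]
w caddy [([490.5, -8.4, 237.5], 0.65)]
```

View pics/f1.png

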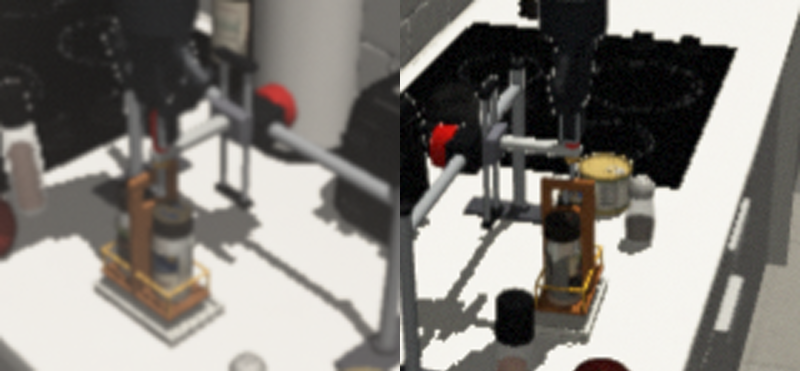

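The caddy is up about 24 mm and level, and out of the tray. I'll carry on slowly to the top.

jog_arm(steps=[[1, 0, 0, 0.0015, 0], [1, 0, 0, 0.003, 0], [1, 0, 0, 0.0045, 0], [1, 0, 0, 0.006, 0], [1, 0, 0, 0.0075, 0], [1, 0, 0, 0.009, 0], [1, 0, 0, 0.0105, 0], [1, 0, 0, 0.012, 0], [1, 0, 0, 0.0135, 0], [1, 0, 0, 0.015, 0]])

```text
time: 23.0
eef_pos: [490.4, -5.3, 202.0]
ee_rot: [0.046, -3.141, 0.0]
contact_force: [-2.5, -2.2, 4.5]
opening: 0.185
grip_force: 58.9
```

jog_arm(steps=[[1, 0, 0, 0.0015, 0], [1, 0, 0, 0.003, 0], [1, 0, 0, 0.0045, 0], [1, 0, 0, 0.006, 0], [1, 0, 0, 0.0075, 0], [1, 0, 0, 0.0085, 0], [1, 0, 0, 0.0095, 0], [1, 0, 0, 0.0105, 0], [1, 0, 0, 0.0115, 0], [1, 0, 0, 0.012, 0]])

```text
time: 24.25
eef_pos: [490.4, -5.3, 214.0]
ee_rot: [0.046, -3.141, -0.0]
contact_force: [-3.2, -0.4, 2.5]
opening: 0.189
grip_force: 58.8
```

jog_arm(steps=[[1, 0, 0, 0.0007, 0], [1, 0, 0, 0.0014, 0], [1, 0, 0, 0.002, 0], [1, 0, 0, 0.002, 0]])

```text
time: 24.75
eef_pos: [490.5, -5.3, 216.1]
ee_rot: [0.046, -3.141, 0.0]
contact_force: [-2.9, -0.8, 3.2]
opening: 0.193
grip_force: 58.8
```

jog_arm(steps=[[1, 0, 0, 0.0005, 0], [1, 0, 0, 0.001, 0], [1, 0, 0, 0.0015, 0], [1, 0, 0, 0.0015, 0]])

```text
time: 25.25
eef_pos: [490.5, -5.3, 217.6]
ee_rot: [0.046, -3.141, 0.0]
contact_force: [-3.8, -0.7, 2.8]
opening: 0.188
grip_force: 58.8
```

jog_arm(steps=[[1, 0, 0, 0.0005, 0], [1, 0, 0, 0.001, 0], [1, 0, 0, 0.001, 0]])

```text
time: 25.62
eef_pos: [490.4, -5.3, 218.2]
ee_rot: [0.046, -3.141, -0.0]
contact_force: [-2.4, -1.4, 1.1]
opening: 0.188
grip_force: 58.6
```

jog_arm(steps=[[1, 0, 0, 0.0003, 0], [1, 0, 0, 0.0003, 0], [1, 0, 0, 0.0003, 0]], grip_force=20)

```text
time: 26.0
eef_pos: [490.4, -5.3, 218.2]
ee_rot: [0.046, -3.141, -0.0]
contact_force: [-0.5, -2.3, -4.7]
opening: 0.19
grip_force: 58.1
```

jog_arm(steps=[[0.5, 0, 0, 0, 0], [0.3, 0, 0, 0, 0], [0.1, 0, 0, 0, 0], [-0.1, 0, 0, 0, 0], [-0.4, 0, 0, 0, 0], [-0.4, 0, 0, 0, 0]])

```text
time: 26.75
eef_pos: [490.6, -5.3, 218.8]
ee_rot: [-0.046, 3.141, 0.0]
contact_force: [-0.3, -0.6, -0.1]
opening: 0.699
grip_force: 0.0
```

jog_arm(steps=[[-0.4, 0, 0, 0.01, 0], [-0.4, 0, 0, 0.03, 0], [-0.4, 0, 0, 0.06, 0], [-0.4, 0, 0, 0.1, 0], [-0.4, 0, 0, 0.12, 0], [-0.4, 0, 0, 0.12, 0]])

```text
time: 27.5
eef_pos: [492.0, -5.5, 341.4]
ee_rot: [-0.046, 3.136, -0.001]
contact_force: [-0.2, -0.5, 0.6]
opening: 0.699
grip_force: 0.0
```

```bash
python3 look.py g1
```

```text
{'time': 27.5, 'eef_pos': [491.956, -5.505, 341.417], 'ee_rot': [-0.046, 3.136, -0.001], 'contact_force': [-0.235, -0.524, 0.626], 'torque': [0.012, 0.002, -0.025], 'opening': 0.699, 'grip_force': 0.0, 'qpos': [-0.143, -0.008, -0.06, 1.514, 0.0, -0.172]}
scene knob [([495.6, -3.1, 262.3], 0.72)]
scene collar [([494.9, -7.7, 222.6], 0.73)]
scene hole [([489.0, 11.3, 172.0], 0.82)]
scene near_lid [([492.5, -13.3, 174.3], 0.97)]
scene caddy [([491.2, 5.9, 59.1], 0.91)]
side knob [([488.8, -4.9, 261.7], 0.92)]
side collar [([488.9, -6.6, 224.0], 0.87)]
side hole [([492.1, 11.2, 172.8], 0.82)]
side near_lid [([490.3, -15.2, 169.0], 0.91)]
side caddy [([488.3, 10.5, 58.2], 0.95)]
w knob [([491.7, -7.3, 262.4], 0.88)]
w collar [([485.8, -2.5, 218.1], 0.96)]
w hole [([492.2, 9.7, 172.3], 0.67)]
w near_lid [([494.2, -15.8, 169.2], 0.78)]
w caddy [([486.2, 9.1, 63.7], 0.6)]
```

View pics/g1.png

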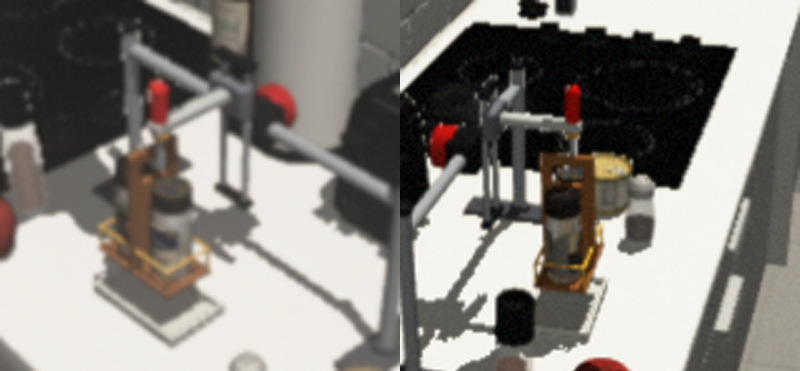

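The hook is back at the top, with the knob at z ≈ 262. The caddy hangs level about 55 mm above where it stood, clear of the tray, and the gripper is free. I'll let it settle for a moment, check, and hand in.

jog_arm(steps=[[-0.4, 0, 0, 0, 0], [-0.4, 0, 0, 0, 0], [-0.4, 0, 0, 0, 0], [-0.4, 0, 0, 0, 0], [-0.4, 0, 0, 0, 0], [-0.4, 0, 0, 0, 0], [-0.4, 0, 0, 0, 0], [-0.4, 0, 0, 0, 0], [-0.4, 0, 0, 0, 0], [-0.4, 0, 0, 0, 0]])

```text
time: 29.65
eef_pos: [490.5, -5.3, 338.8]
ee_rot: [-0.046, 3.141, -0.0]
contact_force: [1.1, -0.1, -0.7]
opening: 0.697
grip_force: 0.0
```

Run:
```python
from h import *
a=viewer.capture('scene')['img'].astype(int)
for i in range(4): b=viewer.capture('scene')['img'].astype(int)
print('motion', abs(a-b)[190:260,280:340].mean(), abs(a-b)[300:380,500:600].mean())
print(finish_job())
```

```text
motion 0.5192857142857142 1.8540416666666666
the job is handed in; nothing more can be done
None
```

The caddy hangs still on the hook, about 55 mm up and clear of its tray, with the hook back at the top and the gripper free; I handed the job in at about 30 s, but no verdict came back, and my first grasp missed because the real fingertips sit about 33 mm above the reported TCP, so the shut fingers pressed the top of the knob with about 6 N.

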